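# Build up the bayonet filter funnel

## Task

Put the filter funnel together on its steel base: into the seat lay the perforated steel support screen, on it the white filter disc, then the red sealing ring, each lying flat between the two seat walls. Set the funnel over them with its fins across the line of the base's two lugs, press it down onto the ring and turn it clockwise (seen from above) to its stop, about a quarter turn, so that it is locked; last, put the blue dust lid on the funnel's mouth. Leave the brown bottle, the white bottle and the little vial where they stand.

Things in the scene. Friction and masses are not known exactly. Their poses are not given: they have to be found in the camera images.
- filter_base: fixed steel base; origin on the bench under its centre. Foot 110 mm across, stem 60, flat seat at z=40 mm. Two curved walls round the seat on the +x and -x sides (radius 26 to 30, top z=56) leave 34 mm gaps at +y and -y for fingers closing along y. Outside each wall, on the x axis, a lug (to radius 35, z=48 to 53, +-32 deg) with a stop below. Brass barb at +x; red lines mark +x and -x.
- support_screen: round steel disc with many small dark holes, 48 mm across, 6 mm thick, 55 g, lying on a grey mat 3 mm thick. Origin at the centre of its underside, z up. Goes first, straight onto the base's seat: then its origin is 40 mm above the base's origin. It has 2 mm play all round between the seat walls.
- filter_disc: plain white rigid sintered disc, 48 mm across, 6 mm thick, 25 g, lying on the 3 mm mat. Origin at the centre of its underside, z up. Goes second, on the screen: then its origin is 46 mm above the base's origin.
- seal_ring: red ring, 48 mm outside, 32 mm inside, 6 mm thick, 20 g, lying on the 3 mm mat. Origin at the centre of its underside, z up. Goes third, on the disc: then its origin is 52 mm above the base's origin and its top stands 2 mm above the seat walls; the funnel's shoulder rests on it.
- funnel: off-white funnel, 120 g; origin at the centre of its lower rim. Skirt 82 mm across, to z=22; body 57 across to the mouth (51 inside) at z=86, plain above z=62: grip there. Blue fins on +x and -x below, to 39 mm out. Lugs inside the skirt under the fins pass the base's lugs when its x is across the base's x (+-35 deg). Down: 40 mm above base origin. Stop 77 deg on, 13 deg short of base x.
- dust_lid: blue lid, 62 mm across, 30 g, lying right way up on the 3 mm mat. Origin at the centre of the underside of its plug (43 mm across, 8 mm high), z up; flange z=8 to 12 mm; on top a round knob 20 mm across, z=20 to 32 mm, on a 15 mm neck. In place the flange rests on the funnel's mouth rim: its origin is then 78 mm above the funnel's origin.
- reagent: brown bottle with a black cap, 68 mm across, 150 mm high, on the bench at the right; origin at the centre of its underside. Not to be moved.
- rinse: white bottle with a blue cap, 45 mm across, 96 mm high, on the bench behind the fixed pen pot; origin at the centre of its underside. Not to be moved. Beyond it, along the whole bench, a window sill juts out from the wall to x=0.635 m at a height of 0.29 m: keep the gripper clear of it.
- vial: little brown glass vial with a white cap, 21 mm across, 47 mm high, on the bench near the pen pot; origin at the centre of its underside. Not to be moved. The pen pot is fixed: 80 mm across, 100 mm high, pens to about 160 mm, centred at x=0.50 m, y=0.04 m.
Things that resemble listed ones, but are neither listed nor needed, are in the scene too. Leave any yellow look-alike of the support_screen alone.

How it is judged:
By the outcome, as a careful person would: the job done as asked, in the order asked, and still so for the second after the job is handed in, with the robot touching nothing.
It also fails if it takes over 136 s, if anything falls off the work surface, if the arm or the gripper's body presses on something with over 40 N, if the wrist force passes 120 N, or if a joint passes its speed limit or range.

## Robot

A 6-joint arm with a two-finger parallel gripper is mounted at the origin on the work surface; the furniture and walls round the work are solid. World frame = base frame: x ahead of the robot, y to its left, z up, the work surface at z = 0. Lengths are in m, angles in rad, forces in N, time in s.
With the tool pointing down it reaches from about 0.425 to 0.95 m from the base axis. Payload 14.7 kg.
Tool frame: the origin (TCP) lies midway between the tips of the shut fingers; the grasp point (between the pads) lies 19 mm behind it; z points along the fingers, y is the line along which they close (so a half turn about z gives the same grasp; the last joint's range is limited). The gripper opens to 85 mm and grips with 20 to 120 N. Pads are 22 mm wide; open, the fingers measure 114 mm over their backs; the gripper's body (76 mm by 85 mm) begins 54 mm behind the grasp point. The pads swing forward as they close: fully open they stand 13 mm farther back than shut.
Start: joints at [1.199, 0.48, 1.596, -0, 1.065, -0.047], TCP at [0.207, 0.616, 0.231] pointing down, gripper open.
Joint ranges: [-2.75, 2.75], [-0.82, 2.05], [0.23, 2.67], [-1.56, 4.7], [0.09, 2.69], [-2.92, 2.92]. Speed limits (rad/s): [1.89, 1.89, 2.39, 3.01, 3.01, 3.01].

## Interface

Orientations are given as a unit quaternion [w, x, y, z].
In Python, from workcell import ctrl gives the robot as it stands.
- The arm moves only by the tool arm_command, never from a script. Its argument "motion" is one flat list of numbers, 4 for each row, row after row: the shift along the world's x, y, z in cm, then the turn about the world's z in degrees. In form: [x, y, z, roll, x, y, z, roll, ...]. A call has exactly 5 rows; each row shifts and turns the commanded pose from where the row before left it; what a row does not reach is not made up. A row lasts 1/10 s, in which the tool goes at most 50 mm and 8.59 degrees, less where a joint would pass 70% of its speed; a pose out of reach is approached as far as the arm can. A call with a gripper value outside its range is refused whole. "fingers" is the finger opening in cm, from 0 to 8.54, set as the call begins (left out, the last holds). The fingers move at their own pace and stop on an object; "newtons" is the grip in N (left out, the last holds). Time passes only in rows, so rows that do not move let the fingers close, or fill a call up. It gives the time, the measured TCP pose, the force, the opening and the grip force at its end, in the units of the state.
- ctrl.state(): the state, without advancing time (a new reading comes with each control period).
- ctrl.camera(name): name is "scene" or "side" or "wrist"; returns (picture, depth): 480x640x3 uint8, red, green, blue; 480x640 float32, m along the optical axis (not along the pixel's ray), 0 where there is no reading.
- ctrl.calibration(name): a dict with "vertical_fov" (degrees; the focal length in pixels is half the picture's height over the tangent of half this angle, whatever the lens; pixels are square), "cx", "cy" (the principal point, pixels), "origin" and "rotation" of the camera in the world; the wrist camera has in their place "T_tool_cam" (4x4, takes a point from camera to tool coordinates, whose origin is the TCP and whose axes are the flange's). Camera axes: x right, y down, z forward; pixel columns grow to the right and rows downward; lengths in m; the calibration is good to about 2 mm. The wrist camera is an equidistant fisheye: a pixel r from the principal point sees the ray r / f radians off the axis. A picture is of the moment at which its call begins: read the wrist's pose just before it. calibration takes no time and is no camera call.
- ctrl.job_done(): hands the job in; it is judged then, once.
The state is a dict: "clock": time; "joint_pos": joint angles; "joint_vel": joint speeds; "effort": joint torques, N m; "position": TCP position; "ee_rot": TCP orientation; "wrist_force": force on the tool from outside, world axes, zero at the start; "moment": the same for the moment, N m; "width": opening from 0.0 (shut) to 1.0 (fully open); "grip_force": force on a finger pad.
Only numpy, scipy, OpenCV 4.12 (cv2) and the standard library are available. Lean on these libraries where they do the work, as an engineer would, in place of code of your own. Each camera call takes 0.05 s, during which the arm holds its last target. There are 200 camera calls.

## Working session

There is one attempt and no reset: what is moved stays moved. The work goes in short steps, Python scripts to look and compute and a tool call to move; the robot and the scene stay as the last step left them, time stands still between calls to the robot, and variables do not carry over. Pictures are saved under pics/ and viewed, at most 17 in all, crops included, and the job is handed in when it is done.

Besides the shell and the picture viewer there is one more tool, called after "Request:" as name(argument=value, ...) on one line, values as JSON. arm_command: Moves the arm, as the interface text tells. Its arguments: {"type":"object","properties":{"motion":{"type":"array","items":{"type":"number"}},"fingers":{"type":"number"},"newtons":{"type":"number"}},"required":["motion"]}

```bash
mkdir -p pics; cat > h.py <<'E'
import numpy as np, cv2
from workcell import ctrl
def snap(n,f):
    p,d=ctrl.camera(n); cv2.imwrite(f'pics/{f}.png',cv2.cvtColor(p,cv2.COLOR_RGB2BGR)); np.save(f'pics/{f}.npy',d); return p,d
E
python3 - <<'E'
from h import *
s=ctrl.state(); print({k:np.round(v,3) for k,v in s.items()})
for n in ['scene','side','wrist']:
    c=ctrl.calibration(n); print(n,{k:np.round(v,4).tolist() for k,v in c.items()}); snap(n,n+'0')
E
```

```text
{'clock': np.float64(0.0), 'joint_pos': array([ 1.199,  0.481,  1.597, -0.   ,  1.065, -0.047]), 'joint_vel': array([-0.   ,  0.001,  0.001,  0.   ,  0.001, -0.001]), 'effort': array([-0.0000e+00, -9.5064e+01, -4.3018e+01,  0.0000e+00,  1.3000e-02,
        0.0000e+00]), 'position': array([0.207, 0.616, 0.231]), 'ee_rot': array([-0.   ,  0.162,  0.987, -0.001]), 'wrist_force': array([ 0.528,  0.101, -0.421]), 'moment': array([0.045, 0.05 , 0.013]), 'grip_force': np.float64(0.0), 'width': np.float64(0.998)}
scene {'vertical_fov': 46.6734, 'cx': 312.4933, 'cy': 238.5577, 'origin': [0.5276, 0.7129, 1.2848], 'rotation': [-0.0072, 0.0463, 0.9709, -0.2348]}
side {'vertical_fov': 56.0947, 'cx': 325.7165, 'cy': 245.1633, 'origin': [0.2774, 0.9491, 1.1483], 'rotation': [0.0333, -0.0834, 0.938, -0.3347]}
wrist {'vertical_fov': 65.7065, 'cx': 321.0509, 'cy': 236.1892, 'T_tool_cam': [[0.0003, -0.96, -0.28, 0.0711], [1.0, 0.0007, -0.0011, -0.0003], [0.0012, -0.28, 0.96, -0.143], [0.0, 0.0, 0.0, 1.0]]}
```

View pics/scene0.png

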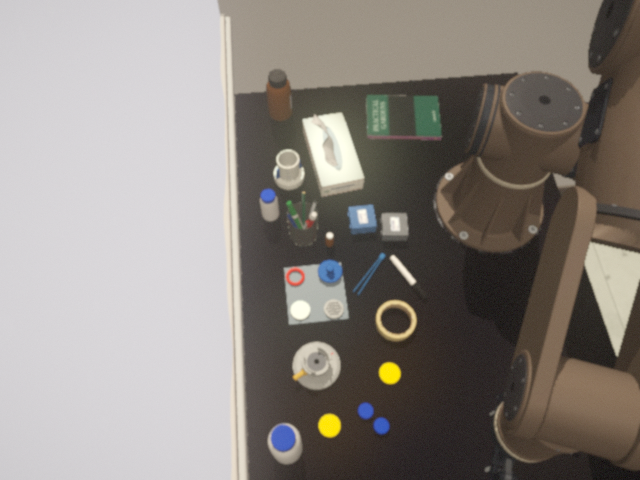

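View pics/side0.png

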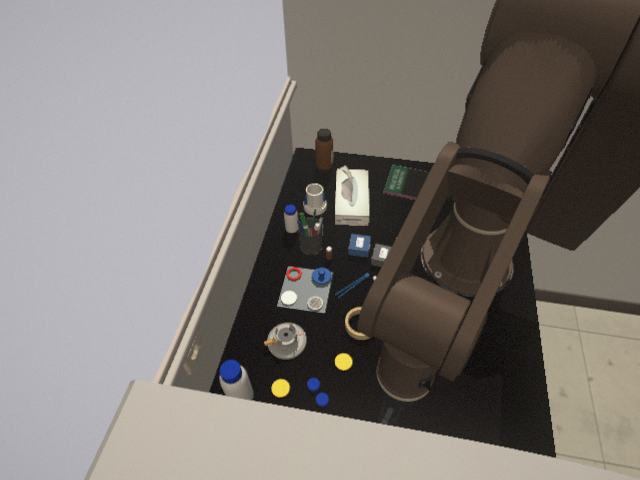

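The scene view shows the mat at (316,293): ring (295,277), lid (330,271), white disc (300,310), screen (333,309). The base is at (316,366) with its barb at (298,376), and the funnel at (289,168) stands behind the pen pot. Next I'll take coarse measurements and zoom in on a crop.

```bash
cat >> h.py <<'E'
from scipy.spatial.transform import Rotation as R
def q2R(q): return R.from_quat([q[1],q[2],q[3],q[0]]).as_matrix()
def campose(n,st=None):
    c=ctrl.calibration(n); f=240/np.tan(np.radians(c['vertical_fov'])/2)
    if n!='wrist': return f,c['cx'],c['cy'],np.array(c['origin']),q2R(c['rotation'])
    st=st or ctrl.state(); T=np.eye(4); T[:3,:3]=q2R(st['ee_rot']); T[:3,3]=st['position']; T=T@np.array(c['T_tool_cam'])
    return f,c['cx'],c['cy'],T[:3,3],T[:3,:3]
def rays(n,uv,cp):
    f,cx,cy,o,M=cp; d=(np.atleast_2d(uv).astype(float)-[cx,cy])
    if n=='wrist':
        r=np.hypot(*d.T); th=r/f; k=np.where(r>0,np.sin(th)/np.maximum(r,1e-9),1/f); v=np.c_[d*k[:,None],np.cos(th)]
    else: v=np.c_[d/f,np.ones(len(d))]
    return v@M.T
def onplane(n,uv,z,cp):
    v=rays(n,uv,cp); return cp[3]+v*((z-cp[3][2])/v[:,2])[:,None]
E
python3 - <<'E'
from h import *
for n,pts in [('scene',[('pot',303,240,0),('ring',295,277,.009),('lid',330,268,.035),('disc',300,310,.009),('screen',333,309,.009),('base',316,362,.05),('barb',298,377,.03),('funmouth',289,158,.086)]),('side',[('ring',293,273,.009),('lid',321,273,.035),('disc',289,298,.009),('screen',315,303,.009),('base',287,337,.05),('funmouth',316,190,.086)])]:
    cp=campose(n)
    for a,u,v,z in pts: print(n,a,onplane(n,[u,v],z,cp).round(3))
im=cv2.imread('pics/scene0.png')
a=cv2.resize(im[255:395,270:360],None,fx=4,fy=4,interpolation=2); b=cv2.resize(im[135:215,260:320],None,fx=6,fy=6,interpolation=2)
c=np.zeros((560,720,3),np.uint8); c[:a.shape[0],:360]=a; c[:480,360:]=b; cv2.imwrite('pics/crop0.png',c)
E
```

```text
scene pot [[0.501 0.057 0.   ]]
scene ring [[0.53  0.163 0.009]]
scene lid [[0.442 0.159 0.035]]
scene disc [[0.525 0.251 0.009]]
scene screen [[0.445 0.256 0.009]]
scene base [[0.499 0.391 0.05 ]]
scene barb [[0.542 0.416 0.03 ]]
scene funmouth [[ 0.519 -0.142  0.086]]
side ring [[0.532 0.16  0.009]]
side lid [[0.442 0.164 0.035]]
side disc [[0.523 0.252 0.009]]
side screen [[0.443 0.256 0.009]]
side base [[0.491 0.399 0.05 ]]
side funmouth [[ 0.515 -0.137  0.086]]
```

View pics/crop0.png

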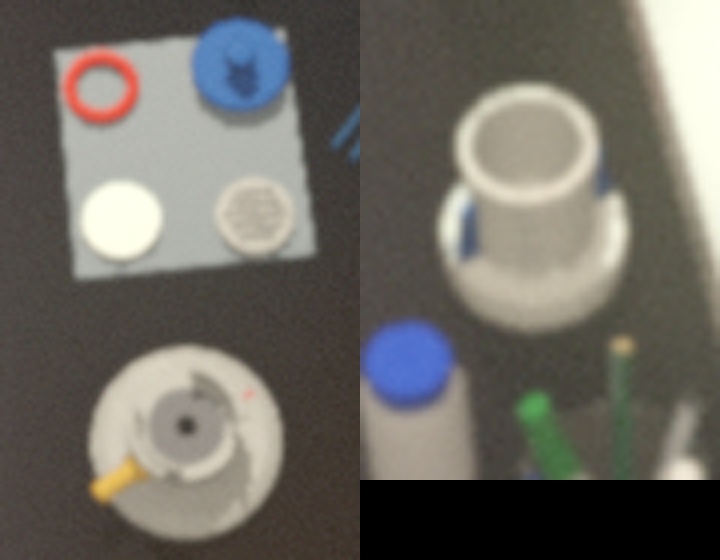

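View pics/wrist0.png

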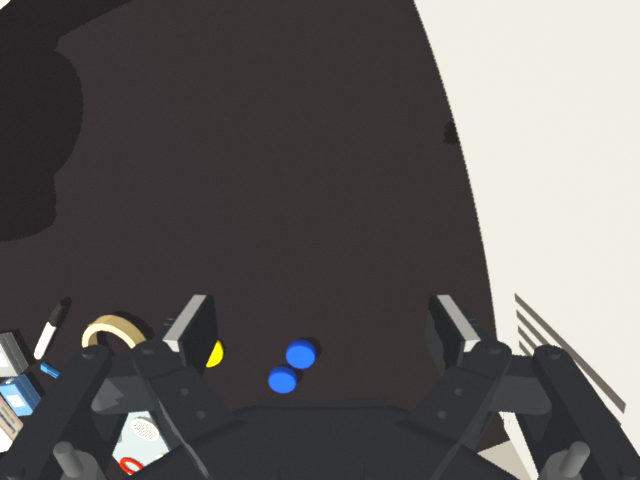

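The zoomed crop shows the base's barb (its +x) pointing about 25° off world x, and the funnel mouth tilted by perspective with a fin on each side. The wrist picture shows only the floor side, with the fingers at rows 300 and below. I'll move over the mat and base.

Request:
arm_command(motion=[2.4,-3.3,0.7,4.6,2.4,-3.3,0.7,4.6,2.4,-3.3,0.7,4.6,2.4,-3.3,0.7,4.6,2.4,-3.3,0.7,4.6], fingers=8.5, newtons=40)

```text
clock: 0.65
position: [0.328, 0.4495, 0.2664]
ee_rot: [-0.0, -0.04, 0.999, -0.0]
wrist_force: [0.9, 0.2, 0.3]
width: 0.99
grip_force: 0.0
```

Request:
arm_command(motion=[2.4,-3.3,0.7,4.6,2.4,-3.3,0.7,4.6,2.4,-3.3,0.7,4.6,2.4,-3.3,0.7,4.6,2.4,-3.3,0.7,4.6])

```text
clock: 1.15
position: [0.448, 0.2845, 0.3016]
ee_rot: [-0.0, -0.238, 0.971, -0.0]
wrist_force: [0.6, 0.7, 0.8]
width: 0.994
grip_force: 0.0
```

Request:
arm_command(motion=[0,0,0,0,0,0,0,0,0,0,0,0,0,0,0,0,0,0,0,0])

```text
clock: 1.65
position: [0.4468, 0.2868, 0.3011]
ee_rot: [-0.0, -0.237, 0.971, -0.0]
wrist_force: [0.1, -0.6, 0.3]
width: 0.994
grip_force: 0.0
```

```bash
cat >> h.py <<'E'
def wsnap(f):
    st=ctrl.state(); cp=campose('wrist',st); p,d=snap('wrist',f); 
    import pickle; pickle.dump((cp,st),open(f'pics/{f}.pkl','wb')); return p,d,cp,st
E
python3 - <<'E'
from h import *
p,d,cp,st=wsnap('w1'); print(st['clock'],st['position'].round(4),st['ee_rot'].round(4),st['joint_pos'].round(2))
E
```

```text
1.65 [0.4468 0.2868 0.3011] [-2.000e-04 -2.373e-01  9.714e-01 -0.000e+00] [ 0.51  0.24  1.78  0.    1.12 -1.54]
```

View pics/w1.png

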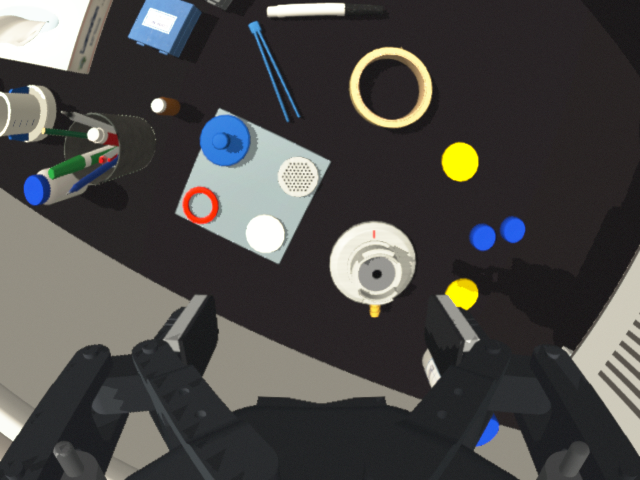

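The picture shows the screen at (298,177), disc (265,234), ring (201,205), lid knob (222,140), base seat hole (377,274), barb (375,308) and red line (374,234), all clear of the fingers. I'll measure them now.

```bash
cat >> h.py <<'E'
def blob(mask,near,rad=45,minA=8):
    m=np.zeros_like(mask); cv2.circle(m,tuple(near),rad,255,-1); m=cv2.bitwise_and(mask,m)
    cs,_=cv2.findContours(m,cv2.RETR_EXTERNAL,cv2.CHAIN_APPROX_NONE); cs=[c for c in cs if cv2.contourArea(c)>=minA]
    c=min(cs,key=lambda c:np.hypot(*(c[:,0].mean(0)-near))); return c[:,0].astype(float)
def circ(P):
    A=np.c_[2*P[:,:2],np.ones(len(P))]; s=np.linalg.lstsq(A,(P[:,:2]**2).sum(1),rcond=None)[0]
    return s[:2],np.sqrt(s[2]+s[:2]@s[:2])
E
python3 - <<'E'
from h import *; import pickle
cp,st=pickle.load(open('pics/w1.pkl','rb')); im=cv2.imread('pics/w1.png'); h=cv2.cvtColor(im,cv2.COLOR_BGR2HSV)
D=np.load('pics/w1.npy')
mat=h[180,340-20]; print('hsv',h[234,265],h[177,298],h[190,240],h[205,188],h[140,205],h[274,377],h[308,375],h[234,374])
R_=lambda a,b:cv2.inRange(h,np.array(a),np.array(b))
red=R_((0,120,80),(8,255,255))|R_((172,120,80),(180,255,255)); blue=R_((100,120,50),(125,255,255)); ora=R_((10,100,80),(25,255,255))
white=R_((0,0,0),(180,30,255))&R_((0,0,195),(180,40,255)); dark=R_((0,0,0),(180,255,60))
for n,m,c,r,z in [('ring',red,(201,205),30,.006),('lid',blue,(224,140),32,.013),('disc',white,(265,234),26,.006),('screen',white,(298,177),27,.006),('hole',dark,(377,274),9,.04),('barb',ora,(375,308),20,.02),('red',red,(374,234),12,.015)]:
    try:
        k=blob(m,c,r); P=onplane('wrist',k,z,cp); u=k.mean(0); print(n,len(k),u.round(1),'circ',[np.round(x,4) for x in circ(P)],'mean',P.mean(0).round(4),'depth',D[int(u[1]),int(u[0])])
    except Exception as e: print(n,e)
E
```

```text
hsv [ 30   1 255] [ 27  27 173] [ 81  18 198] [  2 186 147] [106 194 224] [135  24  21] [ 25 180 251] [  2 146 252]
ring 102 [200.1 205. ] circ [array([0.5306, 0.1597]), np.float64(0.0234)] mean [0.5304 0.1596 0.006 ] depth 0.44729477
lid 144 [224.4 139.7] circ [array([0.443 , 0.1557]), np.float64(0.0303)] mean [0.4426 0.1558 0.013 ] depth 0.3943195
disc 195 [269.  230.1] circ [array([0.5244, 0.2465]), np.float64(0.029)] mean [0.5195 0.2516 0.006 ] depth 0.45083737
screen 196 [299.9 176.8] circ [array([0.4448, 0.2511]), np.float64(0.0296)] mean [0.4433 0.2559 0.006 ] depth 0.4323938
hole 22 [376.5 273.8] circ [array([0.4985, 0.3868]), np.float64(0.0046)] mean [0.4987 0.3869 0.04  ] depth 0.43385303
barb 41 [374.3 310.3] circ [array([0.5499, 0.4171]), np.float64(0.0087)] mean [0.5495 0.417  0.02  ] depth 0.4544811
red min() iterable argument is empty
```

```bash
python3 - <<'E'
from h import *; import pickle
cp,st=pickle.load(open('pics/w1.pkl','rb')); im=cv2.imread('pics/w1.png'); h=cv2.cvtColor(im,cv2.COLOR_BGR2HSV)
D=np.load('pics/w1.npy')
R_=lambda a,b:cv2.inRange(h,np.array(a),np.array(b))
def w3(u,v):
    r=rays('wrist',[u,v],cp)[0]; zc=r@cp[4][:,2]; return (cp[3]+r*D[int(v),int(u)]/zc).round(4)
for n,m,c,r,z in [('disc',R_((0,0,235),(180,12,255)),(265,234),28,.006),('screen',R_((15,18,60),(50,90,255)),(298,177),27,.006),('red',R_((0,60,80),(10,255,255)),(374,234),14,.015)]:
    k=blob(m,c,r,2); k=cv2.convexHull(k.astype(np.float32))[:,0]; P=onplane('wrist',k,z,cp); print(n,len(k),k.mean(0),'circ',[np.round(x,4) for x in circ(P)],'mean',P.mean(0).round(4))
for u,v in [(374,234),(375,308),(374,312),(377,285),(365,274),(340,260),(400,290),(265,234),(298,177),(230,200),(222,140)]: print((u,v),w3(u,v))
cv2.imwrite('pics/c1.png',cv2.resize(im[210:325,320:430],None,fx=5,fy=5,interpolation=2))
E
```

```text
disc 27 [265.33334 233.81482] circ [array([0.5262, 0.2483]), np.float64(0.0238)] mean [0.5259 0.2495 0.006 ]
screen 13 [298.46155 176.     ] circ [array([0.4444, 0.2535]), np.float64(0.0196)] mean [0.4432 0.254  0.006 ]
red 6 [374.      233.83333] circ [array([0.4638, 0.3636]), np.float64(0.0056)] mean [0.4621 0.3662 0.015 ]
(374, 234) [0.4624 0.3664 0.0146]
(375, 308) [0.5412 0.4109 0.0333]
(374, 312) [0.547  0.4131 0.0323]
(377, 285) [0.5102 0.3941 0.0419]
(365, 274) [0.5048 0.3745 0.0409]
(340, 260) [0.5107 0.3456 0.0144]
(400, 290) [0.5125 0.4357 0.0109]
(265, 234) [0.5248 0.2494 0.01  ]
(298, 177) [0.4438 0.2541 0.0103]
(230, 200) [0.5075 0.1919 0.0046]
(222, 140) [0.4411 0.1585 0.0343]
```

View pics/c1.png

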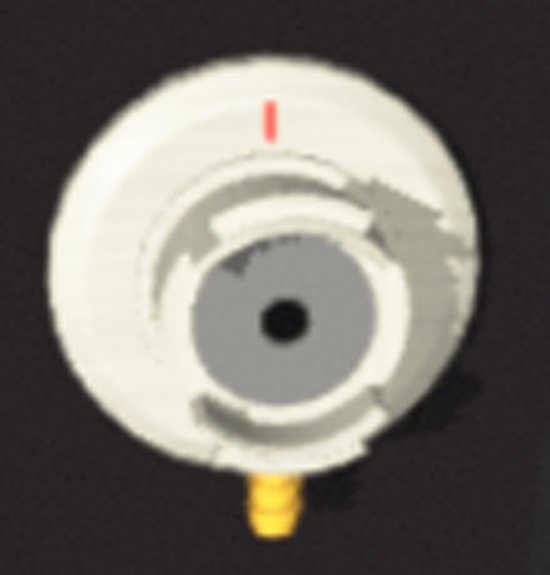

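The crop shows the base's walls on the barb and red-line axis, the gaps left and right, and the central hole at (377,274). That puts base x at about 29.5° in world and its centre at (0.4986, 0.3869). I'll go down over the screen with the fingers partly closed.

Request:
arm_command(motion=[-0.1,-0.7,-4.8,0.5,-0.1,-0.7,-4.8,0.5,-0.1,-0.7,-4.8,0.5,0,-0.7,-4.8,0.5,0,-0.5,-4.8,0], fingers=5.8)

```text
clock: 2.2
position: [0.4441, 0.2531, 0.0598]
ee_rot: [0.0, -0.254, 0.967, 0.0]
wrist_force: [1.0, 0.5, 0.3]
width: 0.681
grip_force: 0.0
```

Request:
arm_command(motion=[0,0,0,0,0,0,0,0,0,0,0,0,0,0,0,0,0,0,0,0])

```text
clock: 2.7
position: [0.4454, 0.2538, 0.0632]
ee_rot: [0.002, -0.254, 0.967, 0.0]
wrist_force: [0.2, -0.8, 0.5]
width: 0.679
grip_force: 0.0
```

```bash
python3 - <<'E'
from h import *
p,d,cp,st=wsnap('w2'); print(st['clock'],st['position'].round(4),st['ee_rot'].round(4),st['width'])
E
```

```text
2.7 [0.4454 0.2538 0.0632] [ 1.600e-03 -2.538e-01  9.673e-01  3.000e-04] 0.6785773871001123
```

View pics/w2.png

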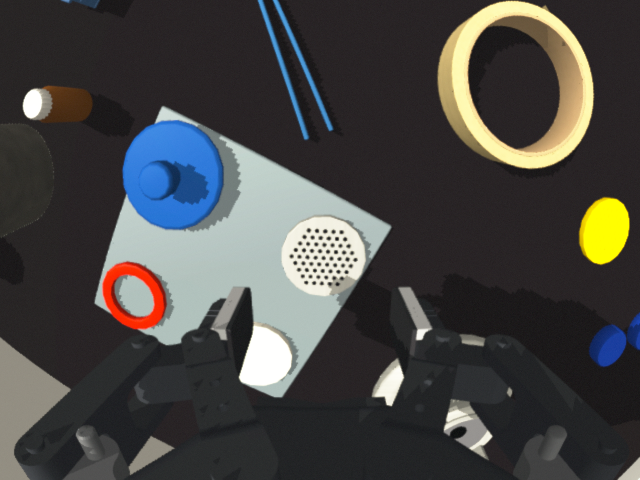

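The view shows the screen at (324,256), centred between the pads (left tip edge about (232,292), right about (413,292)). I'll measure the screen and the tip height from depth.

```bash
python3 - <<'E'
from h import *; import pickle
cp,st=pickle.load(open('pics/w2.pkl','rb')); im=cv2.imread('pics/w2.png'); h=cv2.cvtColor(im,cv2.COLOR_BGR2HSV); D=np.load('pics/w2.npy')
m=cv2.inRange(h,np.array((15,8,60)),np.array((50,90,255)))
k=cv2.convexHull(blob(m,(324,256),50,200).astype(np.float32))[:,0]; P=onplane('wrist',k,.006,cp); print(k.min(0),k.max(0),[np.round(x,4) for x in circ(P)])
Rt=q2R(st['ee_rot'])
for u,v in [(228,300),(240,300),(243,320),(238,335),(245,345),(402,300),(412,300),(408,320),(415,345),(324,256)]:
    r=rays('wrist',[u,v],cp)[0]; zc=r@cp[4][:,2]; w=cp[3]+r*D[v,u]/zc; print((u,v),w.round(4),(Rt.T@(w-st['position'])).round(4))
E
```

```text
[281. 215.] [365. 295.] [array([0.4443, 0.254 ]), np.float64(0.0244)]
(228, 300) [0.4524 0.2179 0.0848] [ 0.0115 -0.0347 -0.0217]
(240, 300) [0.4507 0.2218 0.0836] [ 0.011  -0.0304 -0.0205]
(243, 320) [0.4565 0.2262 0.086 ] [ 0.0038 -0.0294 -0.0229]
(238, 335) [0.456  0.2264 0.0974] [ 0.0041 -0.029  -0.0343]
(245, 345) [0.4651 0.2313 0.0879] [-0.0062 -0.0292 -0.0247]
(402, 300) [0.4207 0.2736 0.085 ] [ 0.0118  0.0294 -0.0219]
(412, 300) [0.4192 0.2775 0.084 ] [ 0.0112  0.0335 -0.0209]
(408, 320) [0.4216 0.2734 0.0988] [ 0.011   0.0288 -0.0357]
(415, 345) [0.4258 0.2775 0.1058] [ 0.0053  0.0303 -0.0427]
(324, 256) [0.4428 0.2537 0.0092] [0.0025 0.0013 0.054 ]
```

```bash
python3 - <<'E'
from h import *; import pickle
cp,st=pickle.load(open('pics/w2.pkl','rb')); D=np.load('pics/w2.npy'); Rt=q2R(st['ee_rot'])
v,u=np.mgrid[270:400,180:460]; uv=np.c_[u.ravel(),v.ravel()]
r=rays('wrist',uv,cp); w=cp[3]+r*(D[uv[:,1],uv[:,0]]/(r@cp[4][:,2]))[:,None]; t=(w-st['position'])@Rt
for s in (-1,1):
    m=(t[:,2]<0.02)&(t[:,2]>-.05)&(np.sign(t[:,1])==s)&(abs(t[:,1])<.045)
    print(s,m.sum(),np.percentile(t[m,2],[95,99,99.8]).round(4),uv[m][np.argmax(t[m,2])],t[m][np.argmax(t[m,2])].round(4), np.percentile(abs(t[m,1]),[1,50]).round(4), t[m,0].min().round(4),t[m,0].max().round(4))
E
```

```text
-1 2811 [-0.0102 -0.0064 -0.005 ] [252 313] [-0.0031 -0.0297 -0.0041] [0.0289 0.0304] -0.011 0.0149
1 2809 [-0.0101 -0.0064 -0.0051] [390 313] [-0.003   0.0291 -0.0042] [0.0284 0.0299] -0.0109 0.0146
```

Request:
arm_command(motion=[-0.1,0,-2,0,0,0,-2,0,0,0,-1,0,0,0,0,0,0,0,0,0])

```text
clock: 3.25
position: [0.4436, 0.2531, 0.0118]
ee_rot: [0.0, -0.254, 0.967, 0.0]
wrist_force: [1.0, -0.0, 0.4]
width: 0.675
grip_force: 0.0
```

Request:
arm_command(motion=[0.05,0.05,-0.6,0,0,0,-0.5,0,0,0,0,0,0,0,0,0,0,0,0,0])

```text
clock: 3.75
position: [0.444, 0.2535, 0.0004]
ee_rot: [0.0, -0.254, 0.967, 0.0]
wrist_force: [-0.1, -0.2, -0.5]
width: 0.68
grip_force: 0.0
```

Request:
arm_command(motion=[0,0,0,0,0,0,0,0,0,0,0,0,0,0,0,0,0,0,0,0], fingers=4.2, newtons=40)

```text
clock: 4.25
position: [0.4441, 0.2536, 0.0008]
ee_rot: [0.0, -0.254, 0.967, 0.0]
wrist_force: [-0.7, -0.5, 10.6]
width: 0.533
grip_force: 40.5
```

Request:
arm_command(motion=[0,0,0,0,0,0,0,0,0,0,0,0,0,0,0,0,0,0,0,0])

```text
clock: 4.75
position: [0.444, 0.2536, 0.0008]
ee_rot: [0.0, -0.254, 0.967, 0.0]
wrist_force: [-1.3, -1.6, 10.1]
width: 0.539
grip_force: 40.5
```

Request:
arm_command(motion=[0,0,1,0,0,0,4,0,0,0,4,0,0,0,0,0,0,0,0,0])

```text
clock: 5.25
position: [0.4445, 0.2538, 0.0916]
ee_rot: [0.001, -0.254, 0.967, 0.0]
wrist_force: [-0.2, 0.9, -1.5]
width: 0.527
grip_force: 41.3
```

Request:
arm_command(motion=[1,2.6,0,0,1.5,4,0,0,1.5,4,0,0,1.4,2.7,0,0,0,0,0,0])

```text
clock: 5.75
position: [0.499, 0.3897, 0.089]
ee_rot: [0.0, -0.255, 0.967, 0.0]
wrist_force: [0.1, -0.4, -1.3]
width: 0.535
grip_force: 41.3
```

Request:
arm_command(motion=[0,0,0,0,0,0,0,0,0,0,0,0,0,0,0,0,0,0,0,0])

```text
clock: 6.25
position: [0.4979, 0.3861, 0.0904]
ee_rot: [-0.0, -0.253, 0.967, -0.0]
wrist_force: [-0.3, -0.1, -1.3]
width: 0.536
grip_force: 41.3
```

```bash
python3 - <<'E'
from h import *
p,d,cp,st=wsnap('w3'); print(st['clock'],st['position'].round(4),st['ee_rot'].round(4),st['width'])
cv2.imwrite('pics/w3c.png',cv2.cvtColor(p[200:440,180:460],cv2.COLOR_RGB2BGR).repeat(2,0).repeat(2,1))
E
```

```text
6.25 [0.4979 0.3861 0.0904] [-0.     -0.2534  0.9674 -0.    ] 0.5362045844474916
```

View pics/w3c.png

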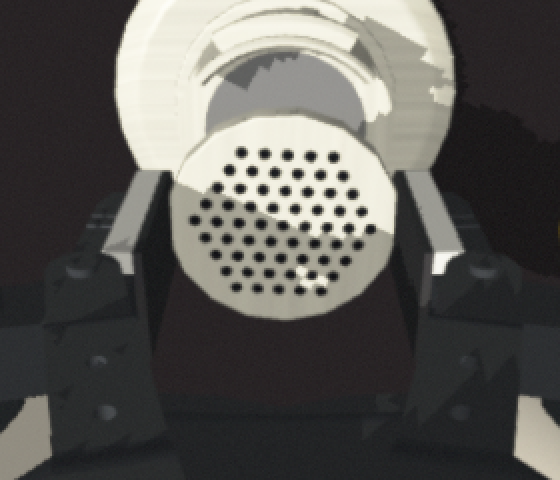

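The crop shows the screen held level between the fingertips, with the base seat and hole area beyond it. I'll measure its held centre.

```bash
cat >> h.py <<'E'
def held(f,lo,hi,near,zoff,rad=70):
    import pickle
    cp,st=pickle.load(open(f'pics/{f}.pkl','rb')); h=cv2.cvtColor(cv2.imread(f'pics/{f}.png'),cv2.COLOR_BGR2HSV); D=np.load(f'pics/{f}.npy')
    v,u=np.mgrid[0:480,0:640]; uv=np.c_[u.ravel(),v.ravel()]; r=rays('wrist',uv,cp); t=(r*(D.ravel()/(r@cp[4][:,2]))[:,None]+cp[3]-st['position'])@q2R(st['ee_rot'])
    m=((abs(t[:,2]-zoff)<.006)&(abs(t[:,0])<.04)&(abs(t[:,1])<.0235)).reshape(480,640).astype(np.uint8)*255
    k=cv2.convexHull(blob(m,near,rad,200).astype(np.float32))[:,0]; P=onplane('wrist',k,st['position'][2]-zoff-.0,cp)
    tt=(P-st['position'])@q2R(st['ee_rot']); print('top z',np.median(t[m.ravel()>0,2]).round(4),'n',(m>0).sum(),'x',tt[:,0].min().round(4),tt[:,0].max().round(4),'circ tool',[np.round(x,4) for x in circ(tt)])
E
python3 - <<'E'
from h import *
held('w3',0,0,(322,306),-.0075)
E
```

```text
top z -0.0085 n 9809 x -0.0241 0.0252 circ tool [array([ 0.0003, -0.0002]), np.float64(0.0253)]
```

Request:
arm_command(motion=[0.05,0.05,-1.5,0,0,0,-1.5,0,0,0,-0.8,0,0,0,-0.7,0,0,0,-0.6,0])

```text
clock: 6.8
position: [0.4982, 0.3869, 0.0383]
ee_rot: [-0.0, -0.254, 0.967, -0.0]
wrist_force: [0.6, 0.5, -1.1]
width: 0.535
grip_force: 41.3
```

Request:
arm_command(motion=[0,0,0,0,0,0,0,0,0,0,0,0,0,0,0,0,0,0,0,0])

```text
clock: 7.3
position: [0.4985, 0.3871, 0.0395]
ee_rot: [0.0, -0.254, 0.967, 0.0]
wrist_force: [-0.1, 0.8, -0.7]
width: 0.53
grip_force: 41.3
```

Request:
arm_command(motion=[0,0,-0.1,0,0,0,0,0,0,0,0,0,0,0,0,0,0,0,0,0], fingers=5.8)

```text
clock: 7.8
position: [0.4984, 0.387, 0.0383]
ee_rot: [0.0, -0.254, 0.967, 0.0]
wrist_force: [-0.4, 0.3, -0.2]
width: 0.682
grip_force: 0.0
```

Request:
arm_command(motion=[0,0,0,0,0,0,2,0,0,0,3,0,0,0,3,0,0,0,0,0])

```text
clock: 8.3
position: [0.5003, 0.3884, 0.1222]
ee_rot: [0.003, -0.254, 0.967, 0.001]
wrist_force: [-0.2, 0.1, -0.9]
width: 0.68
grip_force: 0.0
```

Request:
arm_command(motion=[0.5,-2.6,0,0,0.8,-4,0,0,0.8,-4,0,0,0.6,-3.1,0,0,0,0,0,0])

```text
clock: 8.8
position: [0.5256, 0.2466, 0.1179]
ee_rot: [-0.001, -0.252, 0.968, -0.0]
wrist_force: [0.1, 0.3, -0.1]
width: 0.676
grip_force: 0.0
```

Request:
arm_command(motion=[0,0,0,0,0,0,0,0,0,0,0,0,0,0,0,0,0,0,0,0])

```text
clock: 9.3
position: [0.5252, 0.2506, 0.1182]
ee_rot: [0.0, -0.254, 0.967, 0.0]
wrist_force: [1.0, 0.4, -0.4]
width: 0.681
grip_force: 0.0
```

```bash
python3 - <<'E'
from h import *
p,d,cp,st=wsnap('w4'); print(st['clock'],st['position'].round(4),st['ee_rot'].round(4),st['width'])
E
```

```text
9.3 [0.5252 0.2506 0.1182] [ 0.     -0.2541  0.9672  0.    ] 0.6806946924666505
```

View pics/w4.png

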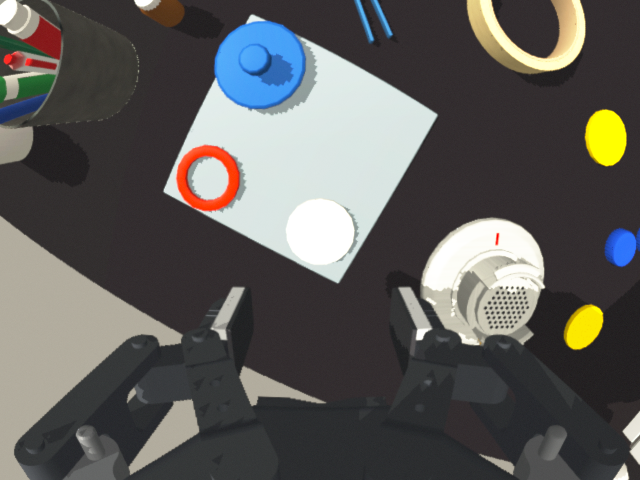

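The screen lies flat in the seat at (505,305). The disc at (320,231) is ahead between the fingers, with the ring at (208,178) and the lid at (259,62).

```bash
python3 - <<'E'
from h import *; import pickle
cp,st=pickle.load(open('pics/w4.pkl','rb')); im=cv2.imread('pics/w4.png'); h=cv2.cvtColor(im,cv2.COLOR_BGR2HSV)
R_=lambda a,b:cv2.inRange(h,np.array(a),np.array(b))
red=R_((0,120,80),(8,255,255))|R_((172,120,80),(180,255,255))
for n,m,c,r,z in [('disc',R_((0,0,235),(180,8,255)),(320,231),45,.006),('ring',red,(208,178),45,.006),('knob+lid',R_((100,120,50),(125,255,255)),(259,62),60,.013),]:
    k=cv2.convexHull(blob(m,c,r,100).astype(np.float32))[:,0]; print(n,k.min(0),k.max(0),[np.round(x,4) for x in circ(onplane('wrist',k,z,cp))])
E
```

```text
disc [286. 199.] [353. 264.] [array([0.526, 0.249]), np.float64(0.0243)]
ring [176. 145.] [239. 210.] [array([0.5305, 0.1597]), np.float64(0.0239)]
knob+lid [214.  20.] [305. 108.] [array([0.4427, 0.1561]), np.float64(0.0309)]
```

Request:
arm_command(motion=[0.05,-0.1,-4,0,0,0,-4,0,0,0,-2,0,0,0,-1.2,0,0,0,-0.5,0])

```text
clock: 9.85
position: [0.5255, 0.249, 0.0004]
ee_rot: [-0.001, -0.254, 0.967, -0.0]
wrist_force: [-0.5, 1.5, 0.4]
width: 0.677
grip_force: 0.0
```

Request:
arm_command(motion=[0,0,0,0,0,0,0,0,0,0,0,0,0,0,0,0,0,0,0,0])

```text
clock: 10.35
position: [0.5262, 0.2491, 0.0018]
ee_rot: [0.0, -0.254, 0.967, 0.0]
wrist_force: [0.2, -0.1, -0.9]
width: 0.682
grip_force: 0.0
```

Request:
arm_command(motion=[0,0,0,0,0,0,0,0,0,0,0,0,0,0,0,0,0,0,0,0], fingers=4.2)

```text
clock: 10.85
position: [0.5261, 0.2491, 0.002]
ee_rot: [0.0, -0.254, 0.967, 0.0]
wrist_force: [-2.7, -2.2, 12.2]
width: 0.533
grip_force: 38.8
```

Request:
arm_command(motion=[0,0,0,0,0,0,0,0,0,0,1,0,0,0,4,0,0,0,4,0])

```text
clock: 11.35
position: [0.5251, 0.2487, 0.0921]
ee_rot: [-0.001, -0.254, 0.967, -0.0]
wrist_force: [1.3, -0.1, 0.2]
width: 0.531
grip_force: 41.1
```

Request:
arm_command(motion=[0,0,0,0,0,0,0,0,0,0,0,0,0,0,0,0,0,0,0,0])

```text
clock: 11.85
position: [0.5253, 0.2488, 0.0904]
ee_rot: [-0.001, -0.254, 0.967, -0.0]
wrist_force: [0.6, -0.3, -0.6]
width: 0.534
grip_force: 41.1
```

```bash
python3 - <<'E'
from h import *
p,d,cp,st=wsnap('w5'); print(st['clock'],st['position'].round(4),st['width'])
held('w5',0,0,(322,306),-.0075)
E
```

```text
11.85 [0.5253 0.2488 0.0904] 0.5338438680219522
top z -0.0072 n 9712 x -0.0219 0.0264 circ tool [array([ 0.0013, -0.0001]), np.float64(0.0252)]
```

Request:
arm_command(motion=[-0.5,2.6,0,0,-0.8,4,0,0,-0.8,4,0,0,-0.6,3.2,0,0,0,0,0,0])

```text
clock: 12.4
position: [0.4981, 0.3907, 0.0908]
ee_rot: [0.0, -0.255, 0.967, 0.0]
wrist_force: [0.5, 0.2, -0.3]
width: 0.532
grip_force: 41.1
```

Request:
arm_command(motion=[0,0,0,0,0,0,-1.5,0,0,0,-1.2,0,0,0,-0.7,0,0,0,-0.6,0])

```text
clock: 12.9
position: [0.4987, 0.3861, 0.05]
ee_rot: [-0.001, -0.253, 0.967, -0.0]
wrist_force: [-0.8, -0.4, -0.7]
width: 0.537
grip_force: 41.1
```

Request:
arm_command(motion=[0,0,-0.2,0,0,0,-0.2,0,0,0,0,0,0,0,0,0,0,0,0,0])

```text
clock: 13.4
position: [0.4991, 0.3872, 0.0476]
ee_rot: [0.0, -0.254, 0.967, 0.0]
wrist_force: [0.3, 0.8, -0.6]
width: 0.527
grip_force: 41.1
```

Request:
arm_command(motion=[0,0,0,0,0,0,0,0,0,0,0,0,0,0,0,0,0,0,0,0])

```text
clock: 13.9
position: [0.4989, 0.387, 0.0473]
ee_rot: [0.0, -0.254, 0.967, 0.0]
wrist_force: [-0.1, 0.7, -0.3]
width: 0.529
grip_force: 41.1
```

Request:
arm_command(motion=[0,0,-0.15,0,0,0,0,0,0,0,0,0,0,0,0,0,0,0,0,0], fingers=5.8)

```text
clock: 14.4
position: [0.4989, 0.387, 0.0458]
ee_rot: [0.0, -0.254, 0.967, -0.0]
wrist_force: [-0.5, -0.4, -0.6]
width: 0.682
grip_force: 0.0
```

Request:
arm_command(motion=[0,0,0,0,0,0,2,0,0,0,3,0,0,0,3,0,0.3,-2,0,0])

```text
clock: 14.9
position: [0.5039, 0.3697, 0.1297]
ee_rot: [0.003, -0.254, 0.967, 0.001]
wrist_force: [-0.5, 0.8, -0.2]
width: 0.682
grip_force: 0.0
```

Request:
arm_command(motion=[0.6,-4.5,0,0,0.6,-4.5,0,0,0.6,-4.5,0,0,0.6,-4.5,0,0,0.5,-2.7,0,0])

```text
clock: 15.4
position: [0.5304, 0.1567, 0.1254]
ee_rot: [-0.0, -0.253, 0.967, -0.0]
wrist_force: [0.0, -0.3, -0.5]
width: 0.675
grip_force: 0.0
```

Request:
arm_command(motion=[0,0,0,0,0,0,0,0,0,0,0,0,0,0,0,0,0,0,0,0])

```text
clock: 15.9
position: [0.5307, 0.1608, 0.1257]
ee_rot: [-0.0, -0.254, 0.967, 0.0]
wrist_force: [0.4, 0.7, -1.1]
width: 0.678
grip_force: 0.0
```

```bash
python3 - <<'E'
from h import *
p,d,cp,st=wsnap('w6'); print(st['clock'],st['position'].round(4),st['width'])
h=cv2.cvtColor(cv2.imread('pics/w6.png'),cv2.COLOR_BGR2HSV)
m=cv2.inRange(h,np.array((0,120,80)),np.array((8,255,255)))
k=cv2.convexHull(blob(m,(320,231),60,400).astype(np.float32))[:,0]; print(k.min(0),k.max(0),[np.round(x,4) for x in circ(onplane('wrist',k,.006,cp))])
E
```

```text
15.9 [0.5307 0.1608 0.1257] 0.6782976426132501
[289. 197.] [353. 259.] [array([0.5303, 0.1602]), np.float64(0.0238)]
```

View pics/w6.png

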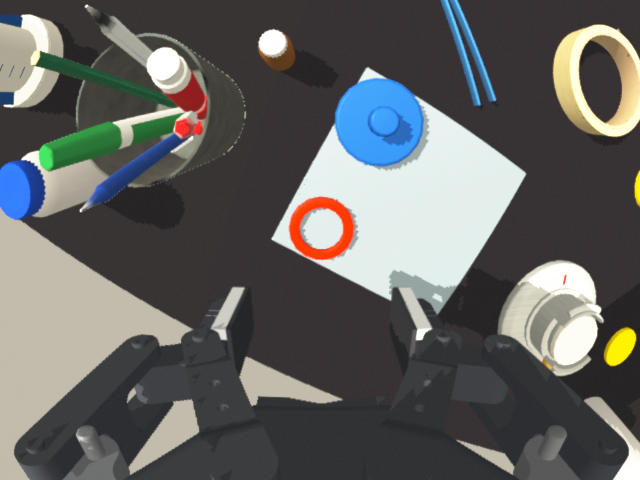

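The disc is in the seat at (575,338). The ring at (321,228) is between the fingers, and the pens lean away from the gripper. I'll grasp the ring.

Request:
arm_command(motion=[0,-0.05,-4,0,0,0,-4,0,0,0,-2.5,0,0,0,-1.4,0,0,0,-0.5,0])

```text
clock: 16.45
position: [0.5303, 0.1597, 0.0007]
ee_rot: [-0.001, -0.254, 0.967, 0.0]
wrist_force: [0.3, 0.1, 1.4]
width: 0.68
grip_force: 0.0
```

Request:
arm_command(motion=[0,0,0,0,0,0,0,0,0,0,0,0,0,0,0,0,0,0,0,0])

```text
clock: 16.95
position: [0.5313, 0.1596, 0.0024]
ee_rot: [0.0, -0.254, 0.967, -0.0]
wrist_force: [0.6, -0.4, -0.4]
width: 0.675
grip_force: 0.0
```

Request:
arm_command(motion=[0,0,0,0,0,0,0,0,0,0,0,0,0,0,0,0,0,0,0,0], fingers=4.2, newtons=30)

```text
clock: 17.45
position: [0.5312, 0.1596, 0.0026]
ee_rot: [0.0, -0.254, 0.967, -0.0]
wrist_force: [-3.4, -1.0, 14.9]
width: 0.535
grip_force: 28.4
```

Request:
arm_command(motion=[0,0,0,0,0,0,1,0,0,0,4,0,0,0,5,0,0,0,0,0])

```text
clock: 17.95
position: [0.5341, 0.1603, 0.1076]
ee_rot: [0.004, -0.254, 0.967, -0.0]
wrist_force: [0.2, 0.0, -0.8]
width: 0.537
grip_force: 30.9
```

Request:
arm_command(motion=[0,0,0,0,0,0,0,0,0,0,0,0,0,0,0,0,0,0,0,0])

```text
clock: 18.45
position: [0.5305, 0.1594, 0.1011]
ee_rot: [-0.001, -0.254, 0.967, 0.0]
wrist_force: [0.5, 0.0, 0.3]
width: 0.535
grip_force: 30.9
```

```bash
python3 - <<'E'
from h import *
p,d,cp,st=wsnap('w7'); print(st['clock'],st['position'].round(4),st['width'])
held('w7',0,0,(322,306),-.0075)
E
```

```text
18.45 [0.5305 0.1594 0.1011] 0.5351089336822275
top z -0.0063 n 5762 x -0.0213 0.026 circ tool [array([ 0.0015, -0.0001]), np.float64(0.0248)]
```

Request:
arm_command(motion=[-0.6,4.4,0,0,-0.6,4.6,0,0,-0.7,4.6,0,0,-0.7,4.6,0,0,-0.55,4.6,0,0])

```text
clock: 19.0
position: [0.4986, 0.3893, 0.1015]
ee_rot: [-0.0, -0.254, 0.967, -0.0]
wrist_force: [0.4, 0.7, -0.8]
width: 0.535
grip_force: 30.9
```

Request:
arm_command(motion=[0,0,0,0,0,0,0,0,0,0,-1.5,0,0,0,-1.2,0,0,0,-0.6,0])

```text
clock: 19.5
position: [0.4989, 0.3858, 0.0668]
ee_rot: [-0.001, -0.253, 0.967, -0.0]
wrist_force: [0.6, -0.2, -0.5]
width: 0.535
grip_force: 31.0
```

Request:
arm_command(motion=[0,0,-0.6,0,0,0,-0.5,0,0,0,-0.3,0,0,0,0,0,0,0,0,0])

```text
clock: 20.0
position: [0.4995, 0.3876, 0.055]
ee_rot: [0.0, -0.254, 0.967, 0.0]
wrist_force: [0.5, 0.4, -0.4]
width: 0.532
grip_force: 31.0
```

Request:
arm_command(motion=[0,0,0,0,0,0,0,0,0,0,0,0,0,0,0,0,0,0,0,0])

```text
clock: 20.5
position: [0.4994, 0.3875, 0.0549]
ee_rot: [0.0, -0.254, 0.967, 0.0]
wrist_force: [0.0, -0.3, -0.4]
width: 0.538
grip_force: 31.0
```

Request:
arm_command(motion=[0,0,-0.2,0,0,0,0,0,0,0,0,0,0,0,0,0,0,0,0,0], fingers=5.8)

```text
clock: 21.0
position: [0.4994, 0.3875, 0.0528]
ee_rot: [0.0, -0.254, 0.967, -0.0]
wrist_force: [-0.8, 0.5, 0.6]
width: 0.679
grip_force: 0.0
```

Request:
arm_command(motion=[0,0,0,0,0,0,2,0,0,0,4,0,0,0,4.5,0,0,0,4.5,0])

```text
clock: 21.5
position: [0.499, 0.3873, 0.2043]
ee_rot: [-0.0, -0.254, 0.967, -0.0]
wrist_force: [1.3, 1.0, 0.4]
width: 0.675
grip_force: 0.0
```

Request:
arm_command(motion=[-0.2,-1,4.5,0,-0.2,-3,3,0,-0.2,-4.7,0,0,-0.2,-4.7,0,0,-0.2,-4.7,0,0], fingers=8.5)

```text
clock: 22.0
position: [0.4889, 0.205, 0.2782]
ee_rot: [0.0, -0.254, 0.967, -0.0]
wrist_force: [1.3, -0.1, 0.4]
width: 0.994
grip_force: 0.0
```

```bash
python3 - <<'E'
from h import *
p,d,cp,st=wsnap('w8'); print(st['clock'],st['position'].round(4),st['width'])
E
```

```text
22.0 [0.4889 0.205  0.2782] 0.9941465916041619
```

Request:
arm_command(motion=[-0.2,-4.7,0,0,-0.2,-4.7,0,0,-0.2,-4.7,0,0,-0.2,-4.7,0,0,-0.2,-4.7,0,0])

```text
clock: 22.55
position: [0.479, -0.0302, 0.278]
ee_rot: [0.0, -0.254, 0.967, -0.0]
wrist_force: [0.6, 0.4, -0.4]
width: 0.995
grip_force: 0.0
```

Request:
arm_command(motion=[0,-4,0,0,0,-3,0,0,0,-2,0,0,0,0,0,0,0,0,0,0])

```text
clock: 23.05
position: [0.4793, -0.1185, 0.2778]
ee_rot: [-0.0, -0.253, 0.967, 0.0]
wrist_force: [-0.3, 0.8, 0.3]
width: 1.0
grip_force: 0.0
```

Request:
arm_command(motion=[0,0,0,0,0,0,0,0,0,0,0,0,0,0,0,0,0,0,0,0])

```text
clock: 23.55
position: [0.4794, -0.1182, 0.2778]
ee_rot: [-0.0, -0.254, 0.967, 0.0]
wrist_force: [0.4, 0.6, 0.6]
width: 0.995
grip_force: 0.0
```

```bash
python3 - <<'E'
from h import *
p,d,cp,st=wsnap('w9'); print(st['clock'],st['position'].round(4),st['ee_rot'].round(3),st['width'],st['joint_pos'].round(2))
a=cv2.imread('pics/w8.png'); b=cv2.imread('pics/w9.png')
print(a.shape); 
c=np.zeros((500,800,3),np.uint8); c[:300,:400]=cv2.resize(a[:330],(400,300))*1; c[:500,400:]=0
b2=b[0:400,120:520]; c[:400,400:]=b2; cv2.imwrite('pics/c9.png',c)
E
```

```text
23.55 [ 0.4794 -0.1182  0.2778] [-0.    -0.254  0.967  0.   ] 0.9952576986880568 [-0.3   0.21  1.89  0.    1.04 -2.39]
(480, 640, 3)
```

View pics/c9.png

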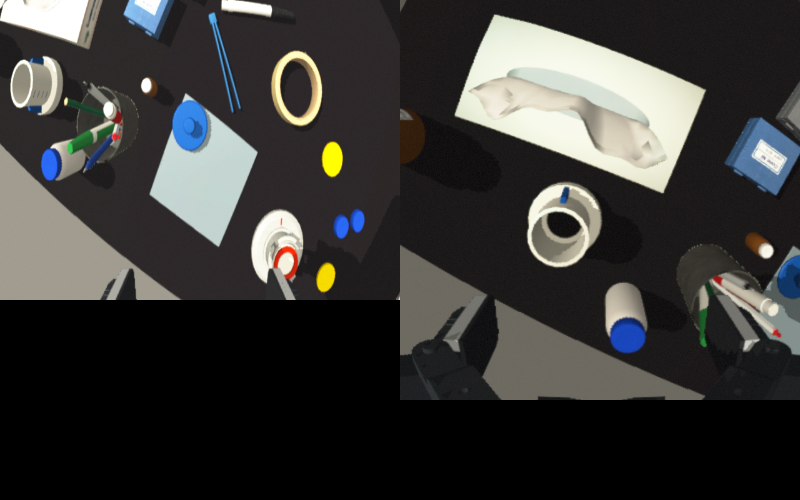

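The left part shows the ring seated in the base at (285,262). In the right part, with wrist column = crop column − 280, the funnel mouth is at about wrist (278,236) with a blue fin at (285,195), pointing up-image. The rinse bottle is at (345,320) and the tissue box is above.

```bash
python3 - <<'E'
from h import *; import pickle
cp,st=pickle.load(open('pics/w9.pkl','rb')); D=np.load('pics/w9.npy'); im=cv2.imread('pics/w9.png'); h=cv2.cvtColor(im,cv2.COLOR_BGR2HSV)
v,u=np.mgrid[0:480,0:640]; uv=np.c_[u.ravel(),v.ravel()]
r=rays('wrist',uv,cp); w=cp[3]+r*(D.ravel()/(r@cp[4][:,2]))[:,None]; ok=D.ravel()>0
near=ok&(abs(w[:,0]-.517)<.05)&(abs(w[:,1]+.14)<.06)
top=near&(w[:,2]>.082)&(w[:,2]<.091); m=top.reshape(480,640).astype(np.uint8)*255
print('mouth n',top.sum(),'z',np.median(w[top,2]).round(4)); k=cv2.convexHull(cv2.findNonZero(m).astype(np.float32))[:,0]
c=circ(onplane('wrist',k,.086,cp)); print('mouth circ',[np.round(x,4) for x in c])
b=near&(((h[...,0]>100)&(h[...,0]<125)&(h[...,1]>120)).ravel()); 
print('fin n',b.sum(),w[b].mean(0).round(4),w[b].min(0).round(4),w[b].max(0).round(4)); d=w[b].mean(0)[:2]-c[0]; print('fin ang',np.degrees(np.arctan2(d[1],d[0])).round(1),np.hypot(*d).round(4))
sk=near&(w[:,2]>.018)&(w[:,2]<.026); print('skirt',circ(w[sk]))
for n,q in [('box1',(330,120)),('tissue',(290,85)),('tis2',(350,140)),('boxedge',(330,165)),('rinsecap',(347,335)),('rinse',(345,300)),('reagent',(128,130))]:
    i=q[1]*640+q[0]; print(n,w[i].round(3))
# all things above z .05 within 9cm of mouth but outside 3.2cm
o=ok&(np.hypot(w[:,0]-c[0][0],w[:,1]-c[0][1])<.10)&(np.hypot(w[:,0]-c[0][0],w[:,1]-c[0][1])>.033)&(w[:,2]>.03)&(w[:,2]<.2)
a=np.degrees(np.arctan2(w[o,1]-c[0][1],w[o,0]-c[0][0])); dd=np.hypot(w[o,0]-c[0][0],w[o,1]-c[0][1])
for t in range(-180,180,20):
    s=(a>=t)&(a<t+20)
    if s.sum()>5: print(t,s.sum(),dd[s].min().round(3),w[o][s,2].max().round(3))
E
```

```text
mouth n 802 z 0.086
mouth circ [array([ 0.523 , -0.1414]), np.float64(0.0294)]
fin n 77 [ 0.4922 -0.1544  0.051 ] [ 0.4873 -0.1579  0.0325] [ 0.4977 -0.1506  0.0614]
fin ang -157.1 0.0335
skirt (array([ 0.5174643 , -0.14205682]), np.float64(0.03163190835144794))
box1 [ 0.405 -0.152  0.083]
tissue [ 0.392 -0.203  0.052]
tis2 [ 0.412 -0.128  0.094]
boxedge [ 0.443 -0.129  0.052]
rinsecap [ 0.577 -0.033  0.097]
rinse [ 0.561 -0.042  0.053]
reagent [ 0.511 -0.343  0.045]
-180 858 0.033 0.126
-160 742 0.033 0.06
-140 166 0.085 0.054
140 270 0.082 0.054
160 712 0.072 0.122
```

Request:
arm_command(motion=[2.2,-1.2,-2,0,2.1,-1.1,-3,0,0,0,-4,0,0,0,-3,0,0,0,-1,0])

```text
clock: 24.1
position: [0.5208, -0.141, 0.145]
ee_rot: [-0.002, -0.254, 0.967, 0.001]
wrist_force: [0.5, -0.4, 0.7]
width: 0.995
grip_force: 0.0
```

Request:
arm_command(motion=[0,0,0,0,0,0,0,0,0,0,0,0,0,0,0,0,0,0,0,0])

```text
clock: 24.6
position: [0.5229, -0.1416, 0.1487]
ee_rot: [0.001, -0.254, 0.967, -0.0]
wrist_force: [-0.6, 0.6, 0.7]
width: 0.999
grip_force: 0.0
```

```bash
python3 - <<'E'
from h import *
p,d,cp,st=wsnap('w10'); print(st['clock'],st['position'].round(4))
D=d;v,u=np.mgrid[0:480,0:640]; uv=np.c_[u.ravel(),v.ravel()]
r=rays('wrist',uv,cp); w=cp[3]+r*(D.ravel()/(r@cp[4][:,2]))[:,None]
m=(D.ravel()>0)&(abs(w[:,0]-.517)<.05)&(abs(w[:,1]+.14)<.06)&(w[:,2]>.0815)&(w[:,2]<.0905)
k=cv2.convexHull(cv2.findNonZero(m.reshape(480,640).astype(np.uint8)).astype(np.float32))[:,0]; print(k.min(0),k.max(0),np.median(w[m,2]),circ(onplane('wrist',k,.086,cp)))
E
```

```text
24.6 [ 0.5229 -0.1416  0.1487]
[273. 207.] [371. 300.] 0.08592827116706805 (array([ 0.52311744, -0.1413033 ]), np.float64(0.029384703700170472))
```

View pics/w10.png

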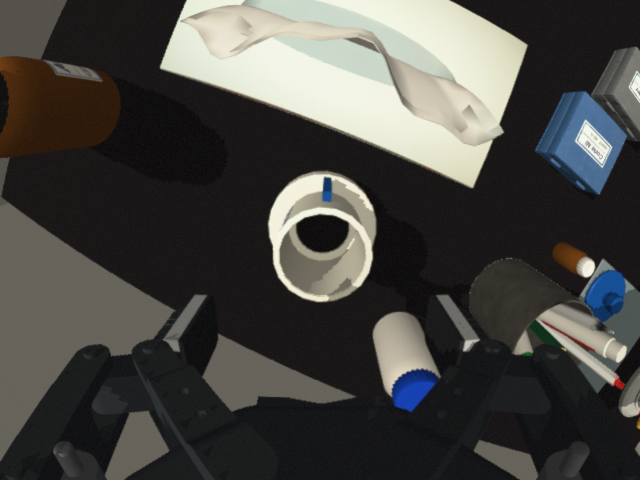

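The funnel mouth is at (322,254), centred between the fingers, and the rinse bottle at (405,355) is clear of the right finger. I'll go down and grip.

Request:
arm_command(motion=[0,0,-3,0,0,0,-3,0,0,0,-2,0,0,0,-0.9,0,0,0,0,0])

```text
clock: 25.15
position: [0.5219, -0.1413, 0.0581]
ee_rot: [-0.001, -0.254, 0.967, 0.0]
wrist_force: [0.7, -0.1, 0.9]
width: 0.995
grip_force: 0.0
```

Request:
arm_command(motion=[0,0,0,0,0,0,0,0,0,0,0,0,0,0,0,0,0,0,0,0], fingers=5.0, newtons=70)

```text
clock: 25.65
position: [0.5232, -0.1417, 0.0605]
ee_rot: [0.001, -0.254, 0.967, -0.001]
wrist_force: [-3.4, 1.6, 13.8]
width: 0.649
grip_force: 71.0
```

Request:
arm_command(motion=[0,0,0,0,0,0,0,0,0,0,0,0,0,0,0,0,0,0,0,0])

```text
clock: 26.15
position: [0.5232, -0.1417, 0.0605]
ee_rot: [0.001, -0.254, 0.967, -0.001]
wrist_force: [-2.3, 1.2, 14.8]
width: 0.647
grip_force: 71.0
```

Request:
arm_command(motion=[0,0,1,0,0,0,5,0,0,0,5,0,0,0,5,0,0,0,5,0])

```text
clock: 26.65
position: [0.522, -0.1413, 0.2722]
ee_rot: [0.001, -0.254, 0.967, -0.0]
wrist_force: [1.0, -0.4, -2.3]
width: 0.652
grip_force: 74.8
```

Request:
arm_command(motion=[-0.16,3.5,0,-5.6,-0.16,3.5,0,-5.6,-0.16,3.5,0,-5.6,-0.16,3.5,0,-5.6,-0.16,3.5,0,-5.6])

```text
clock: 27.15
position: [0.5141, 0.0348, 0.27]
ee_rot: [0.001, -0.01, 1.0, -0.0]
wrist_force: [0.1, 0.0, -1.2]
width: 0.647
grip_force: 74.8
```

Request:
arm_command(motion=[-0.16,3.5,0,-5.6,-0.16,3.5,0,-5.6,-0.16,3.5,0,-5.6,-0.16,3.5,0,-5.6,-0.16,3.5,0,-5.6])

```text
clock: 27.65
position: [0.5061, 0.21, 0.2701]
ee_rot: [0.001, 0.232, 0.973, 0.0]
wrist_force: [-0.2, 0.7, -0.8]
width: 0.645
grip_force: 74.8
```

Request:
arm_command(motion=[-0.16,3.5,0,-5.6,-0.16,3.5,0,-5.6,-0.16,3.5,0,-5.6,-0.16,3.5,0,-5.6,-0.16,3.5,0,-5.0])

```text
clock: 28.15
position: [0.498, 0.3849, 0.2701]
ee_rot: [0.0, 0.456, 0.89, 0.0]
wrist_force: [0.1, 0.3, -0.8]
width: 0.65
grip_force: 74.8
```

Request:
arm_command(motion=[0,0,0,0,0,0,0,0,0,0,0,0,0,0,0,0,0,0,0,0])

```text
clock: 28.65
position: [0.4986, 0.3827, 0.2691]
ee_rot: [0.0, 0.454, 0.891, 0.0]
wrist_force: [0.1, 0.0, -0.6]
width: 0.651
grip_force: 74.8
```

```bash
python3 - <<'E'
from h import *
p,d,cp,st=wsnap('w11'); print(st['clock'],st['position'].round(4),st['ee_rot'].round(4))
y=q2R(st['ee_rot'])[:,1]; print('heading',np.degrees(np.arctan2(y[1],y[0])))
snap('scene','s11'); snap('side','d11')
D=d;v,u=np.mgrid[0:480,0:640]; uv=np.c_[u.ravel(),v.ravel()]
r=rays('wrist',uv,cp); w=cp[3]+r*(D.ravel()/(r@cp[4][:,2]))[:,None]; t=(w-st['position'])@q2R(st['ee_rot'])
m=(D.ravel()>0)&(abs(t[:,0])<.04)&(abs(t[:,1])<.026)&(t[:,2]>-.032)&(t[:,2]<-.018)
print(np.percentile(t[m,2],[2,50,98]))
print('n',m.sum(),'x',np.percentile(t[m,0],[1,99]))
h=cv2.cvtColor(cv2.imread('pics/w11.png'),cv2.COLOR_BGR2HSV)
b=(((h[...,0]>100)&(h[...,0]<125)&(h[...,1]>120)).ravel())&(abs(t[:,0])<.05)&(abs(t[:,1])<.04)&(t[:,2]<.07)
print('fin',b.sum(),t[b].mean(0),t[b].min(0),t[b].max(0))
E
```

```text
28.65 [0.4986 0.3827 0.2691] [1.000e-04 4.544e-01 8.908e-01 1.000e-04]
heading 35.951062418429906
[-0.02666634 -0.02512351 -0.01837215]
n 5611 x [-0.02935967  0.02783767]
fin 531 [0.03246012 0.00222816 0.00831874] [ 0.00952899 -0.03995717 -0.09069123] [0.03800456 0.00574473 0.0344476 ]
```

View pics/w11.png

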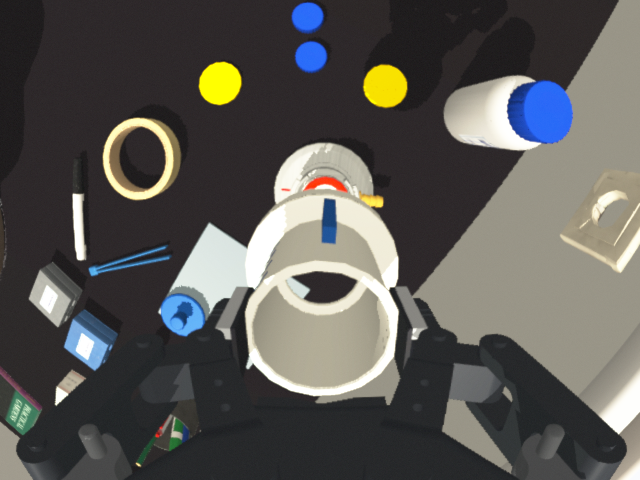

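The funnel is held upright with its near fin at (330,220), pointing across the base's barb and red-line axis (barb (372,200), red line (287,189)). The red ring shows in the seat at (325,185). I'll lower it in stages.

Request:
arm_command(motion=[0,0.45,-4,0,0,0,-4,0,0,0,-3,0,0,0,-2,0,0,0,0,0])

```text
clock: 29.3
position: [0.497, 0.3868, 0.136]
ee_rot: [-0.001, 0.454, 0.891, -0.002]
wrist_force: [0.5, -0.5, -1.0]
width: 0.647
grip_force: 74.8
```

Request:
arm_command(motion=[0,0,0,0,0,0,0,0,0,0,0,0,0,0,0,0,0,0,0,0])

```text
clock: 29.8
position: [0.4986, 0.3882, 0.1394]
ee_rot: [0.0, 0.454, 0.891, 0.0]
wrist_force: [-0.2, -0.2, -0.7]
width: 0.649
grip_force: 74.8
```

```bash
python3 - <<'E'
from h import *
p,d,cp,st=wsnap('w12'); print(st['clock'],st['position'].round(4),st['joint_vel'].round(4))
a=snap('scene','s12')[0]; b=snap('side','d12')[0]
c=np.zeros((560,800,3),np.uint8); c[:480,:400]=cv2.resize(a[315:411,270:350],(400,480)); c[:480,400:]=cv2.resize(b[295:391,240:320],(400,480)); cv2.imwrite('pics/c12.png',c[...,::-1])
E
```

```text
29.8 [0.4986 0.3882 0.1394] [ 0.0018  0.0046  0.0015 -0.0003 -0.002   0.0002]
```

View pics/c12.png

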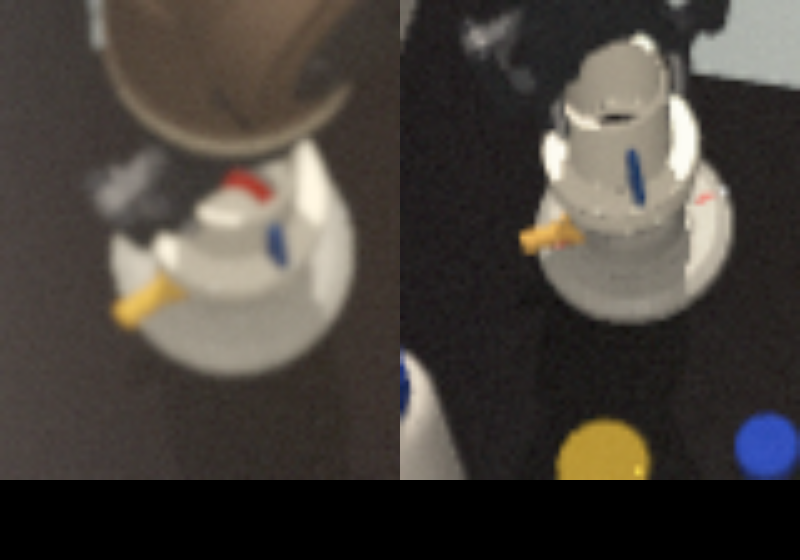

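Both views show the funnel upright just above the base, its fin across the barb line and the red ring visible down its mouth. I'll press down slowly.

Request:
arm_command(motion=[0,-0.05,-0.8,0,0,0,-0.7,0,0,0,-0.5,0,0,0,-0.5,0,0,0,-0.3,0])

```text
clock: 30.45
position: [0.4982, 0.3873, 0.11]
ee_rot: [-0.0, 0.454, 0.891, -0.0]
wrist_force: [0.3, 0.8, -1.4]
width: 0.649
grip_force: 74.8
```

Request:
arm_command(motion=[0,0,-0.2,0,0,0,-0.2,0,0,0,-0.2,0,0,0,-0.2,0,0,0,-0.2,0])

```text
clock: 30.95
position: [0.4985, 0.3876, 0.1007]
ee_rot: [0.0, 0.454, 0.891, 0.0]
wrist_force: [-1.0, 0.3, -1.2]
width: 0.644
grip_force: 74.8
```

Request:
arm_command(motion=[0,0,-0.1,0,0,0,-0.1,0,0,0,0,0,0,0,0,0,0,0,0,0])

```text
clock: 31.45
position: [0.4986, 0.3877, 0.1004]
ee_rot: [0.0, 0.454, 0.891, 0.0]
wrist_force: [-5.1, -3.1, 24.8]
width: 0.649
grip_force: 77.2
```

Request:
arm_command(motion=[0,0,0,-4,0,0,0,-7,0,0,0,-7,0,0,0,-7,0,0,0,-7])

```text
clock: 31.95
position: [0.4996, 0.3884, 0.1005]
ee_rot: [0.0, 0.684, 0.73, 0.002]
wrist_force: [0.2, -0.6, 17.3]
width: 0.65
grip_force: 76.7
```

```bash
cat > s.py <<'E'
from h import *
st=ctrl.state(); y=q2R(st['ee_rot'])[:,1]; print(st['clock'],st['position'].round(4),'head',np.degrees(np.arctan2(y[1],y[0])).round(2),'F',st['wrist_force'].round(1),'M',st['moment'].round(2),st['effort'].round(1))
E
python3 s.py
```

```text
31.95 [0.4996 0.3884 0.1005] head 3.71 F [ 0.2 -0.6 17.3] M [-0.17  0.3   0.12] [  0.2 -86.5 -28.9   0.2  -0.4  -3.9]
```

Request:
arm_command(motion=[0,0,0,-7,0,0,0,-7,0,0,0,-7,0,0,0,-7,0,0,0,-5])

```text
clock: 32.45
position: [0.4997, 0.3884, 0.1005]
ee_rot: [-0.0, 0.863, 0.505, 0.002]
wrist_force: [0.5, -0.8, 18.1]
width: 0.645
grip_force: 76.7
```

```bash
python3 s.py
```

```text
32.45 [0.4997 0.3884 0.1005] head -29.29 F [ 0.5 -0.8 18.1] M [0.01 0.18 0.07] [  0.2 -86.6 -28.9   0.1  -0.2  -1.8]
```

Request:
arm_command(motion=[0,0,0,-3,0,0,0,-3,0,0,0,-3,0,0,0,-2,0,0,0,0])

```text
clock: 32.95
position: [0.4997, 0.3884, 0.1005]
ee_rot: [-0.0, 0.907, 0.422, 0.002]
wrist_force: [0.3, 0.1, 18.3]
width: 0.648
grip_force: 76.5
```

```bash
python3 s.py
```

```text
32.95 [0.4997 0.3884 0.1005] head -40.09 F [ 0.3  0.1 18.3] M [ 0.04  0.16 -0.02] [  0.4 -86.6 -28.9  -0.   -0.2   1. ]
```

Request:
arm_command(motion=[0,0,0,-2,0,0,0,-2,0,0,0,-2,0,0,0,0,0,0,0,0])

```text
clock: 33.45
position: [0.4993, 0.3881, 0.1005]
ee_rot: [0.0, 0.927, 0.376, 0.001]
wrist_force: [-2.9, -2.4, 21.3]
width: 0.651
grip_force: 80.9
```

```bash
python3 s.py; python3 - <<'E'
from h import *; import pickle
p,d,cp,st=wsnap('w13')
h=cv2.cvtColor(p,cv2.COLOR_RGB2HSV); v,u=np.mgrid[0:480,0:640]; uv=np.c_[u.ravel(),v.ravel()]
r=rays('wrist',uv,cp); w=cp[3]+r*(d.ravel()/(r@cp[4][:,2]))[:,None]
c=np.array([.4986,.387]); b=((h[...,0]>100)&(h[...,0]<125)&(h[...,1]>120)).ravel()&(np.hypot(*(w[:,:2]-c).T)<.05)&(w[:,2]<.11)&(w[:,2]>.05)
q=w[b].mean(0); print('fin',b.sum(),q.round(4),np.degrees(np.arctan2(*(q[:2]-c)[::-1])).round(1))
snap('side','d13')
E
```

```text
33.45 [0.4993 0.3881 0.1005] head -45.88 F [-2.9 -2.4 21.3] M [-0.53  0.18  1.88] [ -1.7 -84.6 -30.3   1.7  -1.4   2. ]
fin 517 [0.5243 0.409  0.0916] 40.6
```

View pics/w13.png

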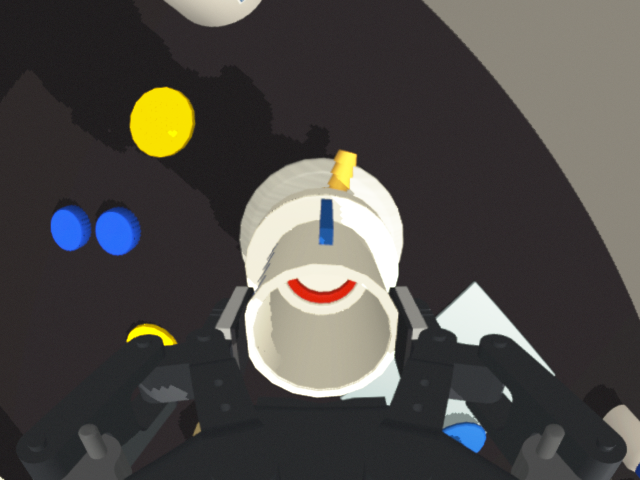

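The fin at (326,222) now lies about 11–13° short of the barb line (barb at (345,170)), the yaw moment jumped to 1.9 N m, and the ring is centred in the mouth. The funnel is at its stop and locked. I'll release it and check clearances around the lid.

Request:
arm_command(motion=[0,0,0.15,0.5,0,0,0,0,0,0,0,0,0,0,0,0,0,0,0,0], fingers=8.5)

```text
clock: 34.05
position: [0.4983, 0.3874, 0.1001]
ee_rot: [0.0, 0.926, 0.379, -0.0]
wrist_force: [0.2, 0.7, 0.6]
width: 0.996
grip_force: 0.0
```

Request:
arm_command(motion=[0,0,0,0,0,0,3,0,0,0,4.5,0,0,0,4.5,0,0,0,0,0])

```text
clock: 34.55
position: [0.501, 0.3894, 0.2265]
ee_rot: [-0.001, 0.926, 0.379, 0.004]
wrist_force: [1.1, 1.8, -1.0]
width: 0.994
grip_force: 0.0
```

Request:
arm_command(motion=[0,0,0,0,0,0,0,0,0,0,0,0,0,0,0,0,0,0,0,0], fingers=4.0)

```text
clock: 35.05
position: [0.4982, 0.3873, 0.2195]
ee_rot: [0.0, 0.926, 0.379, -0.001]
wrist_force: [-0.2, -1.1, 0.0]
width: 0.469
grip_force: 0.0
```

```bash
python3 s.py; python3 - <<'E'
from h import *; import pickle
p,d,cp,st=wsnap('w14')
def W(d,cp):
    v,u=np.mgrid[0:480,0:640]; uv=np.c_[u.ravel(),v.ravel()]; r=rays('wrist',uv,cp); return cp[3]+r*(d.ravel()/(r@cp[4][:,2]))[:,None]
w=W(d,cp); c=np.array([.4986,.387])
m=(d.ravel()>0)&(np.hypot(*(w[:,:2]-c).T)<.04)&(w[:,2]>.1215)&(w[:,2]<.1305)
k=cv2.convexHull(cv2.findNonZero(m.reshape(480,640).astype(np.uint8)).astype(np.float32))[:,0]; print('mouth',m.sum(),np.median(w[m,2]).round(4),k.min(0),k.max(0),circ(onplane('wrist',k,.126,cp)))
h=cv2.cvtColor(p,cv2.COLOR_RGB2HSV); b=((h[...,0]>100)&(h[...,0]<125)&(h[...,1]>120)).ravel()&(np.hypot(*(w[:,:2]-c).T)<.05)&(w[:,2]<.11)&(w[:,2]>.05)
q=w[b].mean(0); print('fin',q.round(4),np.degrees(np.arctan2(*(q[:2]-c)[::-1])).round(1))
cp6,_=pickle.load(open('pics/w6.pkl','rb')); d6=np.load('pics/w6.npy'); w6=W(d6,cp6); L=np.array([.4427,.1561]); o=w6[(d6.ravel()>0)&(w6[:,2]>.03)&(w6[:,2]<.2)&(w6[:,1]<.13)&(w6[:,1]>0)&(w6[:,0]<.6)]
dd=np.hypot(*(o[:,:2]-L).T)
for a,b in [(.03,.06),(.06,.09),(.09,.12),(.12,.2)]:
    s=(o[:,2]>a)&(o[:,2]<b); i=np.argsort(dd[s])[10]; print(a,b,dd[s][i].round(3),o[s][i].round(3))
h6=cv2.cvtColor(cv2.imread('pics/w6.png'),cv2.COLOR_BGR2HSV)
# knob top centre
kk=(w6[:,2]>.031)&(w6[:,2]<.039)&(np.hypot(*(w6[:,:2]-L).T)<.02); kh=cv2.convexHull(cv2.findNonZero(kk.reshape(480,640).astype(np.uint8)).astype(np.float32))[:,0]
print('knob',kk.sum(),circ(onplane('wrist',kh,.035,cp6)))
E
```

```text
35.05 [0.4982 0.3873 0.2195] head -45.51 F [-0.2 -1.1  0. ] M [-0.   -0.03  0.02] [  0.  -92.3 -41.7   0.    0.    0. ]
mouth 1713 0.1261 [277. 196.] [365. 280.] (array([0.49817091, 0.38666996]), np.float64(0.029520676542642992))
fin [0.523  0.4096 0.0924] 42.8
0.03 0.06 0.073 [0.437 0.083 0.032]
0.06 0.09 0.091 [0.485 0.075 0.087]
0.09 0.12 0.091 [0.486 0.076 0.092]
0.12 0.2 0.086 [0.49  0.085 0.129]
knob 738 (array([0.44314254, 0.15607213]), np.float64(0.009741639510677429))
```

Request:
arm_command(motion=[-0.55,-2.3,0,7,-0.55,-2.3,0,7,-0.55,-2.3,0,7,-0.55,-2.3,0,7,-0.55,-2.3,0,7])

```text
clock: 35.6
position: [0.4706, 0.2716, 0.2201]
ee_rot: [-0.0, 0.767, 0.641, -0.0]
wrist_force: [0.7, 0.1, -0.2]
width: 0.467
grip_force: 0.0
```

Request:
arm_command(motion=[-0.55,-2.3,-2,7,-0.55,-2.3,-2,7,-0.55,-2.3,-2,7,-0.55,-2.3,-2,7,-0.55,-2.4,-2,7])

```text
clock: 36.1
position: [0.4432, 0.1558, 0.1197]
ee_rot: [0.0, 0.539, 0.842, 0.0]
wrist_force: [1.1, -0.8, 0.0]
width: 0.471
grip_force: 0.0
```

Request:
arm_command(motion=[0,0,0,0,0,0,0,0,0,0,0,0,0,0,0,0,0,0,0,0])

```text
clock: 36.6
position: [0.4439, 0.1572, 0.1208]
ee_rot: [0.0, 0.541, 0.841, 0.0]
wrist_force: [-0.0, -0.7, 0.1]
width: 0.466
grip_force: 0.0
```

```bash
python3 s.py; python3 - <<'E'
from h import *
p,d,cp,st=wsnap('w15')
v,u=np.mgrid[0:480,0:640]; uv=np.c_[u.ravel(),v.ravel()]; r=rays('wrist',uv,cp); w=cp[3]+r*(d.ravel()/(r@cp[4][:,2]))[:,None]
L=np.array([.443,.156]); kk=(w[:,2]>.031)&(w[:,2]<.039)&(np.hypot(*(w[:,:2]-L).T)<.02); kh=cv2.convexHull(cv2.findNonZero(kk.reshape(480,640).astype(np.uint8)).astype(np.float32))[:,0]
print('knob',kk.sum(),np.median(w[kk,2]),kh.min(0),kh.max(0),circ(onplane('wrist',kh,.035,cp)))
E
```

```text
36.6 [0.4439 0.1572 0.1208] head 24.49 F [-0.  -0.7  0.1] M [0.04 0.05 0.03] [ -0.1 -70.9 -27.7  -0.   -0.    0.1]
knob 700 0.03526439801343979 [305. 227.] [334. 256.] (array([0.44267943, 0.15723816]), np.float64(0.009910985853178247))
```

Request:
arm_command(motion=[-0.1,0,-4,0,0,0,-3,0,0,0,-2,0,0,0,-0.9,0,0,0,0,0])

```text
clock: 37.15
position: [0.4419, 0.1565, 0.0206]
ee_rot: [-0.001, 0.541, 0.841, -0.001]
wrist_force: [-0.1, -0.4, 0.8]
width: 0.469
grip_force: 0.0
```

Request:
arm_command(motion=[0,0,0,0,0,0,0,0,0,0,0,0,0,0,0,0,0,0,0,0], fingers=1.4, newtons=40)

```text
clock: 37.65
position: [0.4431, 0.1568, 0.0223]
ee_rot: [0.001, 0.541, 0.841, 0.001]
wrist_force: [-1.1, 1.3, 8.8]
width: 0.206
grip_force: 39.7
```

Request:
arm_command(motion=[0,0,0,0,0,0,0,0,0,0,1,0,0,0,4,0,0,0,5,0])

```text
clock: 38.15
position: [0.4411, 0.1561, 0.1221]
ee_rot: [-0.001, 0.541, 0.841, -0.001]
wrist_force: [1.4, 0.5, 0.7]
width: 0.207
grip_force: 39.4
```

Request:
arm_command(motion=[0,0,4,0,0,0,4,0,0,0,0,0,0,0,0,0,0,0,0,0])

```text
clock: 38.65
position: [0.4418, 0.1563, 0.2011]
ee_rot: [-0.0, 0.541, 0.841, -0.0]
wrist_force: [-0.0, 0.4, -0.7]
width: 0.206
grip_force: 39.4
```

```bash
python3 s.py; python3 - <<'E'
from h import *
p,d,cp,st=wsnap('w16')
v,u=np.mgrid[0:480,0:640]; uv=np.c_[u.ravel(),v.ravel()]; r=rays('wrist',uv,cp); t=(cp[3]+r*(d.ravel()/(r@cp[4][:,2]))[:,None]-st['position'])@q2R(st['ee_rot'])
h=cv2.cvtColor(p,cv2.COLOR_RGB2HSV); b=((h[...,0]>98)&(h[...,0]<125)&(h[...,1]>100)).ravel()&(abs(t[:,0])<.045)&(abs(t[:,1])<.04)&(abs(t[:,2])<.03)
print(b.sum()); f=b&(t[:,2]>0)
print('flange z',np.percentile(t[f,2],[5,50,95]).round(4),'x',t[f,0].min().round(4),t[f,0].max().round(4),'y',t[f,1].min().round(4),t[f,1].max().round(4)); kb=b&(t[:,2]<-.008); print('knob z',kb.sum(),np.median(t[kb,2]).round(4) if kb.sum() else 0, t[kb,0].min() if kb.sum() else 0,t[kb,0].max() if kb.sum() else 0)
A=np.c_[t[f,:2],np.ones(f.sum())]; print('tilt',np.linalg.lstsq(A,t[f,2],rcond=None)[0].round(3))
E
```

```text
38.65 [0.4418 0.1563 0.2011] head 24.49 F [-0.   0.4 -0.7] M [-0.02 -0.04 -0.01] [  0.  -68.  -36.8  -0.    0.    0. ]
9795
flange z [0.0059 0.0069 0.0082] x -0.0307 0.0309 y -0.0311 0.0303
knob z 1821 -0.0129 -0.011544002631055665 0.010539593553084852
tilt [ 0.005 -0.     0.007]
```

View pics/w16.png

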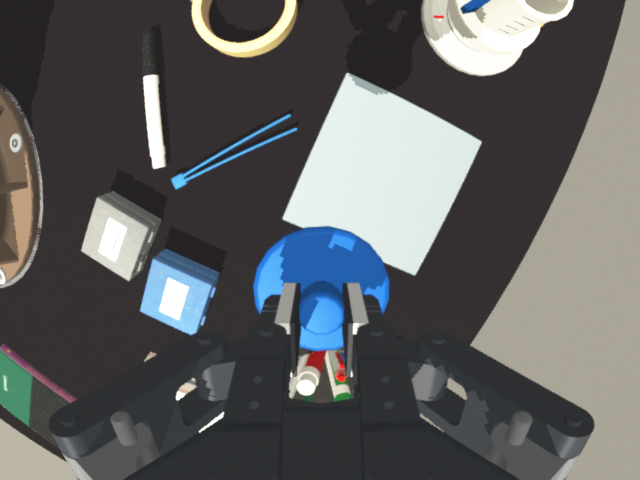

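The lid is held level by its knob, centred at (322,290), and the mat is empty. I'll carry it to the funnel.

Request:
arm_command(motion=[0.9,3.8,0,0,1.1,4.6,0,0,1.1,4.6,0,0,1.1,4.6,0,0,0.8,3.2,0,0])

```text
clock: 39.2
position: [0.4921, 0.367, 0.1997]
ee_rot: [-0.0, 0.541, 0.841, -0.001]
wrist_force: [0.3, -0.1, -0.3]
width: 0.207
grip_force: 39.4
```

Request:
arm_command(motion=[0.6,2.2,0,0,0,0,0,0,0,0,0,0,0,0,-2,0,0,0,-1.5,0])

```text
clock: 39.7
position: [0.4979, 0.3852, 0.1651]
ee_rot: [-0.0, 0.541, 0.841, -0.001]
wrist_force: [-0.5, -0.5, -0.4]
width: 0.206
grip_force: 39.4
```

Request:
arm_command(motion=[0,0,0,0,0,0,0,0,0,0,0,0,0,0,0,0,0,0,0,0])

```text
clock: 40.2
position: [0.4986, 0.3866, 0.1669]
ee_rot: [0.0, 0.541, 0.841, 0.0]
wrist_force: [-0.4, 0.4, 0.1]
width: 0.207
grip_force: 39.4
```

Request:
arm_command(motion=[0,0,-1,0,0,0,-0.8,0,0,0,-0.6,0,0,0,-0.3,0,0,0,0,0])

```text
clock: 40.7
position: [0.4981, 0.3863, 0.1385]
ee_rot: [-0.0, 0.541, 0.841, -0.001]
wrist_force: [-0.2, 0.1, 0.2]
width: 0.207
grip_force: 39.4
```

Request:
arm_command(motion=[0,0,-0.15,0,0,0,-0.15,0,0,0,0,0,0,0,0,0,0,0,0,0])

```text
clock: 41.2
position: [0.4987, 0.3867, 0.1368]
ee_rot: [0.0, 0.541, 0.841, 0.0]
wrist_force: [-0.8, -0.6, 5.5]
width: 0.207
grip_force: 40.0
```

Contact on the rim at the expected height. I'll release, rise and check.

Request:
arm_command(motion=[0,0,0,0,0,0,0,0,0,0,0,0,0,0,0,0,0,0,0,0], fingers=4.2)

```text
clock: 41.7
position: [0.4984, 0.3865, 0.1362]
ee_rot: [-0.0, 0.541, 0.841, -0.0]
wrist_force: [0.7, 0.3, 1.2]
width: 0.492
grip_force: 0.0
```

Request:
arm_command(motion=[0,0,1,0,0,0,2,0,0,0,4,0,0,0,4,0,0,0,2,0])

```text
clock: 42.2
position: [0.4994, 0.3872, 0.2707]
ee_rot: [0.001, 0.541, 0.841, 0.002]
wrist_force: [0.5, 0.4, 0.4]
width: 0.49
grip_force: 0.0
```

Request:
arm_command(motion=[-3,-3,0,0,-3,-3,0,0,-2,-2,0,0,0,0,0,0,0,0,0,0])

```text
clock: 42.7
position: [0.4187, 0.3066, 0.2674]
ee_rot: [0.0, 0.541, 0.841, 0.001]
wrist_force: [0.6, -0.5, 0.5]
width: 0.492
grip_force: 0.0
```

Request:
arm_command(motion=[0,0,0,0,0,0,0,0,0,0,0,0,0,0,0,0,0,0,0,0])

```text
clock: 43.2
position: [0.4185, 0.3066, 0.2661]
ee_rot: [-0.0, 0.541, 0.841, -0.0]
wrist_force: [0.1, -0.2, -0.1]
width: 0.49
grip_force: 0.0
```

```bash
python3 s.py; python3 - <<'E'
from h import *
p,d,cp,st=wsnap('w17')
v,u=np.mgrid[0:480,0:640]; uv=np.c_[u.ravel(),v.ravel()]; r=rays('wrist',uv,cp); w=cp[3]+r*(d.ravel()/(r@cp[4][:,2]))[:,None]
c=np.array([.4982,.3867]); n=(np.hypot(*(w[:,:2]-c).T)<.045)&(d.ravel()>0)
for a,b in [(.12,.136),(.143,.16)]:
    s=n&(w[:,2]>a)&(w[:,2]<b); print(a,s.sum(),w[s].mean(0).round(4),np.percentile(w[s,2],[10,50,90]).round(4))
h=cv2.cvtColor(p,cv2.COLOR_RGB2HSV)
s=n&(w[:,2]>.127)&(w[:,2]<.134); print('tilt',np.linalg.lstsq(np.c_[w[s,:2],np.ones(s.sum())],w[s,2],rcond=None)[0].round(3))
E
python3 -c "
import cv2;a=cv2.imread('pics/w17.png');cv2.imwrite('pics/w17c.png',a)"
```

```text
43.2 [0.4185 0.3066 0.2661] head 24.5 F [ 0.1 -0.2 -0.1] M [0.04 0.02 0.01] [  0.  -70.9 -42.1   0.    0.    0. ]
0.12 3685 [0.4954 0.3861 0.1298] [0.1287 0.1298 0.1308]
0.143 557 [0.4968 0.3861 0.1491] [0.147  0.1495 0.1505]
tilt [ 0.002 -0.001  0.129]
```

View pics/w17.png

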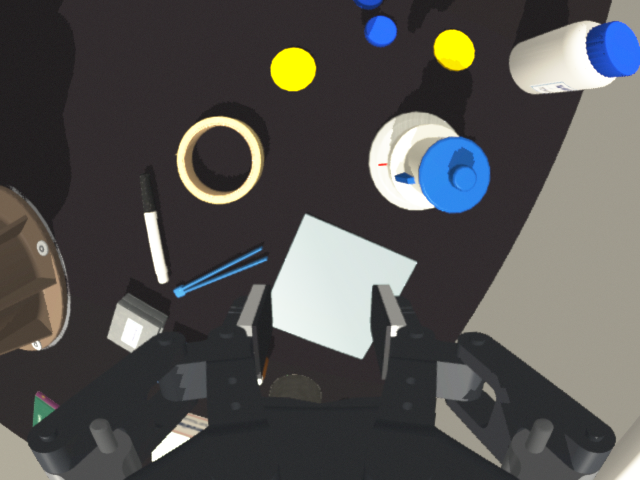

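The lid sits flat (flange top at z=0.130) and centred on the funnel at (455,175). The fin at (403,178) is just off the red line (383,165), so the funnel is still at its stop. I'm handing in.

```bash
python3 -c "
from workcell import ctrl; print(ctrl.job_done())"
```

```text
the job is handed in; nothing more can be done
None
```

I put the filter funnel together in the order asked and handed the job in at about 43 s: screen, disc and ring lie in the seat, the funnel is turned clockwise to its stop and locked, and the blue lid sits flat on its mouth, with the bottles and vial untouched.

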